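# Hang the box-size gauge on both spring-catch hooks

### The job

Hang the aluminium box-size gauge back on its stand: press its top bar gently down past the spring catches until it sits at the bottom of both yellow hooks, then, still holding it, pull up lightly to feel that both catches keep it, let it settle and let go. The hooks are set by hand and not at exactly the same height, so go by feel and do not force them; leave everything else on the table where it is.

Things in the scene. Friction and masses are not known exactly. Their poses are not given: they have to be found in the camera images.
- gauge: Box-size gauge: upright gate standing on the table, 292 mm wide (its y), 185 mm high over its grip, 0.35 to 0.6 kg. Round top bar 12 mm thick along y, axis 168 mm above the underside; legs at y = +-140 mm; black feet 80 mm long (x) under the legs; flat sill 26 mm wide (x), 4 mm thick, between the feet. Open between bar, legs and sill. Origin: centre of underside; x goes through the gate, z up.
- gauge_grip (a point): Middle of the black grip block around the middle of the gauge's bar, on the bar axis. The block is 18 mm thick (x), 70 mm long (y), 34 mm high; take it from above, fingers closing along the gauge's x. Under it a hand guard 50 mm (x) x 70 mm, its top 21 mm below the bar axis: fingertips fit above it and cannot slide down past it.
- bar_left (a point): Point on the gauge's bar axis 95 mm from its middle towards +y; this part goes into a hook.
- bar_right (a point): Point on the gauge's bar axis 95 mm from its middle towards -y; this part goes into the other hook.
- stand: Fixed hook stand. Origin on the table below the middle between the hooks' throats; -x is the open front, y runs from hook to hook, z up. Dark base plate 8 mm thick from x = -27 to 123 mm, y = +-135 mm; two grey posts 24 mm square at x = 62, y = +-95 mm, 271 mm high; a cross rail between them 63 to 87 mm above the table, nothing between them above it. Both hooks sit in front of the posts.
- hooks_mid (a point): Midway between the hooks at nominal seated bar height, 222 mm. Yellow hooks 18 mm wide, open upwards, throat 15 mm wide at stand x = 0. Above the seated bar axis: straight front leg to 22 mm, lip flaring outward to 35 mm, back leg flaring to 44 mm; hook floor reaches 12 mm below it. Bring the gauge from the front, bar above the lips, sill below the hooks, then down; not from straight above.
- bracket_left: Clamp plate on the left (+y) post with the hook and catch it carries. Origin: NOMINAL axis of a seated bar, stand x = 0, y = 95 mm, 222 mm above the table. The real hook is clamped up to 8 mm higher or lower, each hook differently; this pose does not show it. The hook's floor (hook_floor_left) is the 27 mm plate under the seated bar; the clamp slips if the bar presses on it with more than 15 N.
- bracket_right: The same on the right (-y) post, at stand y = -95 mm; its hook's height error (up to 8 mm) is independent of the left one's. Its floor is hook_floor_right, same 15 N.
- catch_left (a joint): Left spring catch: white roller 10 mm thick standing 6 mm into the throat from the back, axis 13.5 mm above the seated bar's. 0 = out; grows (m) as pushed back; spring 1.2 N at 0, plus 3 N per mm. The bar passes it with 5 to 9 N down on each hook (part is the gauge's weight); it springs out over the seated bar with 4 to 6 mm of play. See the right catch for the pull.
- catch_right (a joint): Right spring catch, the same. A light pull, 3 to 6 N on each hook beyond the gauge's weight, takes up the play and pushes a holding roller back by 0.3 mm or more; a hard pull takes the bar out again.
- lid: Bystander: open olive-green box lid 100 x 160 x 30 mm lying on the table; origin under its centre.
- case: Bystander: dark green domed case 85 x 165 x 44 mm; origin under its centre.
- box_one: Bystander: dark green gift box standing on edge, 34 x 105 x 78 mm high; origin under its centre.
- box_two: Bystander: another such green box.
- rule: Bystander: steel rule 300 x 28 x 4 mm lying along x; origin under its centre.
- brush: Bystander: dusting brush lying on the table; origin under it.
- glue: Bystander: small closed jar, 56 mm diameter, 85 mm high; origin under its centre.

How it is judged (in metres and radians):
On the way, in this order (a step that is already met when the one before it is completed fails the run):
1. the bar is past both catches and pressed onto the floor of both hooks (more than 2 N on each) while the gauge is still held (contact force between the fingers and gauge above 1 N and contact force between gauge and hook_floor_left above 2 N and contact force between gauge and hook_floor_right above 2 N and value of joint each of catch_left, catch_right below 0.0002 m), for 0.2 s.
2. still held, the gauge is pulled up lightly against both catches: off the floor of both hooks, both rollers pushed back at least 0.3 mm (contact force between the fingers and gauge above 1 N and value of joint each of catch_left, catch_right above 0.0003 m and contact force between gauge and hook_floor_left below 0.1 N and contact force between gauge and hook_floor_right below 0.1 N), for 0.1 s.
At the end, for the whole second after the job is handed in: The gauge hangs at rest, released, with its bar on the floor of both hooks (each floor carries more than 0.5 N) and both rollers sprung out over it (within 0.2 mm) (contact force between gauge and hook_floor_left above 0.5 N and contact force between gauge and hook_floor_right above 0.5 N and value of joint each of catch_left, catch_right below 0.0002 m and linear speed of gauge below 0.03 m/s and angular speed of gauge below 0.15 rad/s and contact force between the fingers and gauge below 0.05 N); the robot touches nothing.
It fails at once if the bar is pressed on the floor of the left hook with more than 15 N (contact force between gauge and hook_floor_left above 15 N).
It fails at once if the bar is pressed on the floor of the right hook with more than 15 N (contact force between gauge and hook_floor_right above 15 N).
It fails at once if something else on the table is moved by more than 30 mm (distance of any of lid, case, box_one, box_two, rule, brush, glue from where it was at the start of the episode above 0.03 m).
It also fails if it takes over 70 s, if anything falls off the work surface, if the arm or the gripper's body presses on something with over 40 N, if the wrist force passes 120 N, or if a joint passes its speed limit or range.

### The arm

A 6-joint arm with a two-finger parallel gripper is mounted at the origin on the work surface. World frame = base frame: x ahead of the robot, y to its left, z up, the work surface at z = 0. Lengths are in mm, angles in rad, forces in N, time in s.
With the tool pointing down it reaches from about 275 to 750 mm from the base axis. Payload 10.2 kg.
Tool frame: the origin (TCP) lies at the very end of the fingers, on their centre line; the grasp point (between the pads) lies 19 mm behind it; z points along the fingers, y is the line along which they close (so a half turn about z gives the same grasp; the last joint's range is limited). The gripper opens to 85 mm and grips with 20 to 120 N. Pads are 22 mm wide; open, the fingers measure 114 mm over their backs; the gripper's body (76 mm by 85 mm) begins 54 mm behind the grasp point. The pads swing forward as they close: fully open they stand 13 mm farther back than shut.
Start: joints at [-1.55, 0.313, 1.498, -0, 1.331, -0.223], TCP at [126.717, -509.484, 231.294] pointing down, gripper open.
Joint ranges: [-2.94, 2.94], [-0.97, 2.17], [0.19, 2.56], [-1.23, 4.37], [0.02, 3.11], [-2.88, 2.88]. Speed limits (rad/s): [2.39, 2.39, 3.01, 3.14, 3.14, 3.14].

### API

Orientations are given as a unit quaternion [w, x, y, z].
In Python, from rig import * gives the robot as it stands. The module is installed in compiled form; this text tells all that it offers.
- The arm moves only by the shell command python3 -m crank 'ROWS' [FORCE]. ROWS is JSON, a list that holds one entry, the list of rows, each a list of 7 numbers: the shift along the tool's x, y, z in units of 25 mm (1.0 is 25 mm), then the turn, a rotation vector about the tool's x, y, z in units of 8 degrees (1.0 is 8 degrees), then the finger opening in mm, from 0 to 85.4. A call has exactly 8 rows; each row shifts and turns the commanded pose from where the row before left it, along the tool's axes as they then stand; what a row does not reach is not made up. A row lasts 1/10 s, in which the tool goes at most 50 mm and 8.59 degrees, less where a joint would pass 70% of its speed; a pose out of reach is approached as far as the arm can. A call is refused whole if a number of a shift passes 1 or a number of a turn 1, either way. A call with a gripper value outside its range is refused whole. The fingers move at their own pace and stop on an object; FORCE is the grip in N (left out, the last holds). Time passes only in rows, so rows that do not move let the fingers close, or fill a call up. It gives the time, the measured TCP pose, the force, the opening and the grip force at its end, in the units of the state.
- sense(): the state, without advancing time (a new reading comes with each control period).
- capture(name): name is "side" or "top"; returns the picture (420x560x3 uint8, blue, green, red); there is no depth.
- camera_model(name): a dict with "fx", "fy", "cx", "cy" (pixels), "world_from_camera" (4x4, takes a point from camera to world coordinates). Camera axes: x right, y up, looking along -z (the intrinsics and any distortion apply to the point x, -y, -z); pixel columns grow to the right and rows downward; lengths in mm; the calibration is good to about 2 mm. A picture is of the moment at which its call begins. camera_model takes no time and is no camera call.
- finish_job(): hands the job in; it is judged then, once.
The state is a dict: "time_s": time; "joints": joint angles; "dq": joint speeds; "tau": joint torques, N m; "eef_pos": TCP position; "ee_rot": TCP orientation; "force": force on the tool from outside, world axes, zero at the start; "wrist_torque": the same for the moment, N m; "grip_width": opening from 0.0 (shut) to 1.0 (fully open); "grip_force": force on a finger pad.
Only numpy, scipy, OpenCV 4.12 (cv2) and the standard library are available. Lean on these libraries where they do the work, as an engineer would, in place of code of your own. Each camera call takes 0.05 s, during which the arm holds its last target. There are 200 camera calls.

## Working session

There is one attempt and no reset: what is moved stays moved. The work goes in short steps, Python scripts to look and compute and a shell command to move; the robot and the scene stay as the last step left them, time stands still between calls to the robot, and variables do not carry over. Pictures are saved under pics/ and viewed, at most 10 in all, crops included, and the job is handed in when it is done.

```bash
mkdir -p pics; python3 - <<'E'
from rig import *
import cv2,numpy as np
for n in("side","top"):
    im=capture(n);cv2.imwrite(f"pics/{n}0.png",im)
    m=camera_model(n);print(n,{k:(np.round(v,3).tolist()) for k,v in m.items()})
print(sense())
E
```

```text
side {'fx': 468.708, 'fy': 468.708, 'cx': 277.666, 'cy': 205.207, 'world_from_camera': [[-0.974, 0.169, -0.152, 306.489], [-0.227, -0.762, 0.607, 836.966], [-0.013, 0.625, 0.78, 1248.122], [0.0, 0.0, 0.0, 1.0]]}
top {'fx': 524.927, 'fy': 524.927, 'cx': 281.14, 'cy': 209.155, 'world_from_camera': [[0.03, 0.996, -0.081, 352.93], [-1.0, 0.03, -0.003, 4.48], [-0.0, 0.081, 0.997, 1836.905], [0.0, 0.0, 0.0, 1.0]]}
{'time_s': 0.1, 'joints': array([-1.55039593e+00,  3.13408596e-01,  1.49832203e+00,  1.31417289e-06,
        1.33101650e+00, -2.23413093e-01]), 'dq': array([-0.00027881, -0.00039778, -0.00113419,  0.00024695, -0.00056517,
        0.00038448]), 'tau': array([ 1.88118305e-03, -4.12905657e+01, -2.60142463e+01, -2.57834381e-04,
        3.03397108e-03,  1.41903658e-05]), 'eef_pos': array([ 126.71493842, -509.25315459,  230.79957225]), 'ee_rot': array([-5.74202951e-04,  9.92578424e-01,  1.21604845e-01,  5.91277538e-05]), 'force': array([0.08445588, 0.43961145, 0.76270184]), 'wrist_torque': array([0.04137512, 0.04202192, 0.06773355]), 'grip_force': 0.0, 'grip_width': 0.9994058825863682}
```

View pics/side0.png

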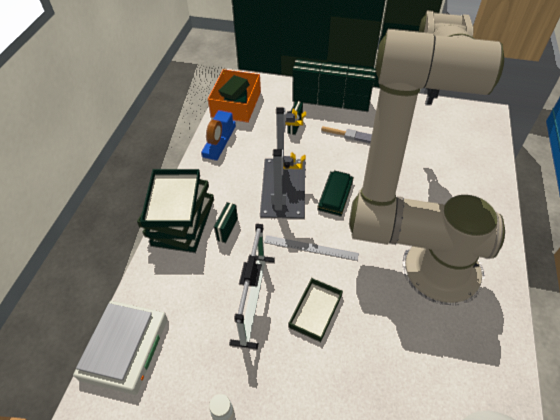

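View pics/top0.png

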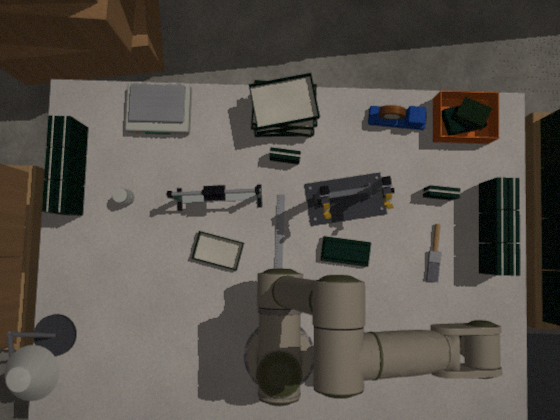

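The side view shows the gauge (grip around (250,270), feet near (243,345) and (262,260)) and the stand (base around (283,190), yellow hooks at (295,120) and (293,160)). In the top view, the grip is at (214,193), the stand base spans about (305–393, 175–222), and the yellow hooks are at (326,210) and (389,198). Next I'll zoom in.

```bash
python3 - <<'E'
import cv2,numpy as np
t=cv2.imread("pics/top0.png");s=cv2.imread("pics/side0.png")
cv2.imwrite("pics/topz.png",cv2.convertScaleAbs(cv2.resize(t[165:230,160:410],None,fx=3.2,fy=3.2,interpolation=cv2.INTER_NEAREST),alpha=1.8))
cv2.imwrite("pics/sidez.png",cv2.convertScaleAbs(cv2.resize(s[90:355,215:365],None,fx=2.26*1,fy=2.26,interpolation=cv2.INTER_NEAREST),alpha=1.3))
h=lambda im:cv2.inRange(cv2.cvtColor(im,cv2.COLOR_BGR2HSV),(15,150,80),(32,255,255))
for n,im,(r0,r1,c0,c1) in(("t",t,(165,235,300,410)),("s",s,(95,180,270,320))):
    m=np.zeros(im.shape[:2],np.uint8);m[r0:r1,c0:c1]=h(im)[r0:r1,c0:c1]
    k,_,st,ce=cv2.connectedComponentsWithStats(m);print(n,[(a[:5].tolist(),c.round(1).tolist()) for a,c in zip(st[1:],ce[1:]) if a[4]>3])
E
```

```text
t [([386, 193, 5, 6, 26], [388.1, 195.9]), ([324, 203, 6, 6, 31], [326.4, 205.6]), ([384, 202, 9, 6, 39], [388.0, 204.6]), ([324, 211, 7, 8, 42], [327.0, 214.5])]
s [([292, 108, 6, 10, 32], [294.3, 112.5]), ([286, 111, 20, 15, 99], [297.1, 120.6]), ([290, 153, 6, 9, 31], [292.8, 156.4]), ([289, 155, 17, 14, 85], [298.1, 163.6]), ([283, 167, 3, 2, 5], [283.8, 167.6])]
```

View pics/topz.png

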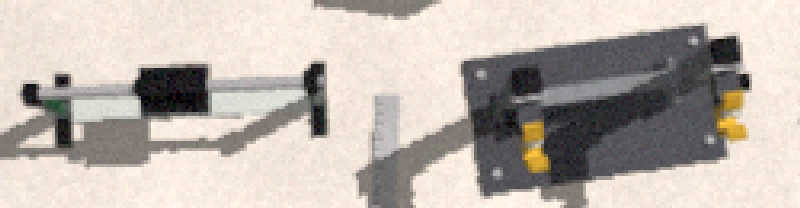

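View pics/sidez.png

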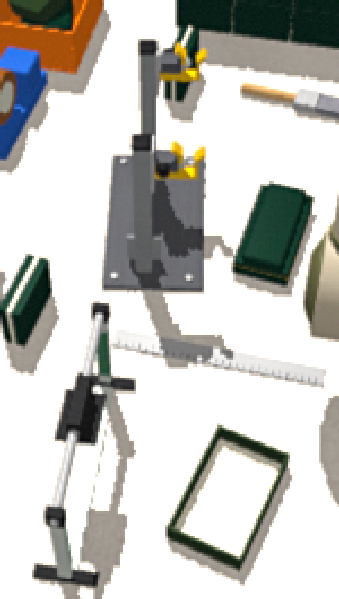

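The zooms show the black caps on the gauge bar ends, top (170,194) and (259,189), side (240,318) and (260,228). The black post caps are at top (324,190) and (387,181), side (278,153) and (280,111). I'll triangulate these.

```bash
cat >h.py <<'E'
from rig import *
import cv2,numpy as np
M={n:camera_model(n) for n in("side","top")}
def ray(n,p):
    m=M[n];T=m["world_from_camera"];d=T[:3,:3]@np.array([(p[0]-m["cx"])/m["fx"],-(p[1]-m["cy"])/m["fy"],-1.]);return T[:3,3],d/np.linalg.norm(d)
def plane(n,p,z):
    o,d=ray(n,p);return o+d*(z-o[2])/d[2]
def tri(pt,ps):
    (a,d),(b,e)=ray("top",pt),ray("side",ps)
    s=np.linalg.lstsq(np.c_[d,-e],b-a,rcond=None)[0];p,q=a+s[0]*d,b+s[1]*e
    return (p+q)/2,np.linalg.norm(p-q)
def blob(im,p,r,lo=0,hi=45):
    g=im.max(2);x,y=map(int,p);w=np.zeros(g.shape,np.uint8)
    w[y-r:y+r+1,x-r:x+r+1]=cv2.inRange(g,lo,hi)[y-r:y+r+1,x-r:x+r+1]
    k,_,st,c=cv2.connectedComponentsWithStats(w);i=1+np.argmax(st[1:,4]);return c[i],st[i]
E
python3 - <<'E'
from h import *
t=cv2.imread("pics/top0.png");s=cv2.imread("pics/side0.png")
P={"capL":((169.7,194.4),(239.8,317.9)),"capR":((258.75,189.1),(259.7,228.1)),"grip":((214,193),(250,270)),"postL":((324,190),(277.8,152.8)),"postR":((386.6,180.6),(280.5,110.8))}
for k,(a,b) in P.items():
    r=9 if k=="grip" else 5
    A,sa=blob(t,a,r if k!="grip" else 14,hi=55);B,sb=blob(s,b,r if k!="grip" else 20,hi=60)
    print(k,A.round(1),sa,B.round(1),sb,"blob",*[np.round(x,1) for x in tri(A,B)],"hand",*[np.round(x,1) for x in tri(a,b)])
for k,a,b,z in(("hookL f,b",(327,214.5),(326.4,205.6),255),("hookR",(388,204.6),(388.1,195.9),255)):
    print(k,plane("top",a,z).round(1),plane("top",b,z+6).round(1))
Z=lambda p:(160+p[0]/3.2-.3,165+p[1]/3.2-.3)
for p in((482,74),(695,40),(710,139),(497,172)):print("screw",plane("top",Z(p),8).round(1))
for p in((461,62),(705,24),(728,156),(484,195)):print("corner",plane("top",Z(p),8).round(1))
E
```

```text
capL [169.8 194.5] [167 191   8   8  40] [238.9 317.7] [235 314   9   9  53] blob [526.9 366.5 168.8] 4.4 hand [526.  366.5 168.7] 1.8
capR [257.3 189.3] [255 185   6  10  46] [259.4 226.9] [256 224   7   9  33] blob [549.4  86.9 169.7] 0.7 hand [550.9  82.8 158. ] 2.2
grip [213.2 192.8] [201 186  24  16 318] [252.  270.3] [240 256  31  30 441] blob [533.9 227.6 166.9] 1.5 hand [536.8 226.1 164. ] 4.8
postL [323.8 189.3] [319 185  11  11 105] [277.4 152.5] [274 149   8   8  57] blob [ 543.5 -117.7  268.6] 1.2 hand [ 542.1 -118.5  266.9] 0.4
postR [385.4 180.5] [381 176  10  10  79] [279.9 110.4] [277 108   7   6  41] blob [ 576.9 -302.1  270.1] 1.4 hand [ 576.8 -306.8  265. ] 0.1
hookL f,b [ 469.5 -130.2  255. ] [ 495.9 -127.3  261. ]
hookR [ 505.1 -314.   255. ] [ 530.9 -312.7  261. ]
screw [579.7 -90.7   8. ]
screw [ 624.4 -323.4    8. ]
screw [ 515.8 -341.5    8. ]
screw [ 472.7 -109.8    8. ]
corner [592.3 -67.3   8. ]
corner [ 642.4 -334.1    8. ]
corner [ 497.8 -361.4    8. ]
corner [447.1 -96.2   8. ]
```

```bash
R='[0.95,-1,0,0,0,0,85]'; python3 -m crank '[[[0.95,-1,0,0,0,0,85],[0.95,-1,0,0,0,0,85],[0.95,-1,0,0,0,0,85],[0.95,-1,0,0,0,0,85],[0.95,-1,0,0,0,0,85],[0.95,-1,0,0,0,0,85],[0.95,-1,0,0,0,0,85],[0.95,-1,0,0,0,0,85]]]' 60
python3 -m crank '[[[0.95,-1,0,0,0,0,85],[0.95,-1,0,0,0,0,85],[0.95,-1,0,0,0,0,85],[0.95,-1,0,0,0,0,85],[0.95,-1,0,0,0,0,85],[0.95,-1,0,0,0,0,85],[0.95,-1,0,0,0,0,85],[0.95,-1,0,0,0,0,85]]]'
python3 -m crank '[[[0.95,-1,0,0,0,0,85],[0.95,-1,0,0,0,0,85],[0.95,-1,0,0,0,0,85],[0.95,-1,0,0,0,0,85],[0.95,-1,0,0,0,0,85],[0.95,-1,0,0,0,0,85],[0,0,0,0,0,-1,85],[0,0,0,0,0,-1,85]]]'
```

```text
time_s: 0.9
eef_pos: [263.2, -268.1, 231.2]
ee_rot: [-0.0, 0.993, 0.121, -0.0]
force: [0.3, -0.8, -0.5]
grip_width: 0.994
grip_force: 0.0
time_s: 1.7
eef_pos: [399.3, -28.1, 231.2]
ee_rot: [-0.0, 0.993, 0.122, -0.0]
force: [0.7, -0.5, -0.7]
grip_width: 0.994
grip_force: 0.0
time_s: 2.5
eef_pos: [501.0, 151.2, 230.6]
ee_rot: [-0.0, 0.965, 0.262, -0.001]
force: [-0.2, -0.0, 0.7]
grip_width: 0.996
grip_force: 0.0
```

```bash
python3 -m crank '[[[0,0,0,0,0,-1,85],[0,0,0,0,0,-1,85],[0,0,0,0,0,-1,85],[0,0,0,0,0,-1,85],[0,0,0,0,0,-1,85],[0,0,0,0,0,-1,85],[0,0,0,0,0,-1,85],[0,0,0,0,0,-1,85]]]'
python3 - <<'E'
from h import *
s=sense();print(s["eef_pos"],s["ee_rot"],s["joints"])
q=s["ee_rot"];print(np.degrees(2*np.arctan2(q[2],q[1])))
cv2.imwrite("pics/t1.png",capture("top"));cv2.imwrite("pics/s1.png",capture("side"))
E
```

```text
time_s: 3.3
eef_pos: [500.8, 150.4, 230.9]
ee_rot: [-0.0, 0.68, 0.733, -0.0]
force: [0.6, 0.3, -0.1]
grip_width: 0.991
grip_force: 0.0
[500.84139092 150.35800802 230.94766024] [-2.73609968e-04  6.80091130e-01  7.33127470e-01 -3.02887861e-04] [ 6.73800122e-02  3.09018823e-01  1.50388483e+00 -1.75468608e-05
  1.32950517e+00 -7.63809850e-03]
94.29846176339893
```

```bash
python3 -m crank '[[[0.5,0.27,0,0,0,-0.08,85],[0.5,0.27,0,0,0,0,85],[0.5,0.27,0,0,0,0,85],[0.5,0.27,0,0,0,0,85],[0.5,0.27,0,0,0,0,85],[0.45,0.28,0,0,0,0,85],[0,0,0,0,0,0,85],[0,0,0,0,0,0,85]]]'
python3 -m crank '[[[0,0,0.5,0,0,0,85],[0,0,0.5,0,0,0,85],[0,0,0.5,0,0,0,85],[0,0,0.5,0,0,0,85],[0,0,0.4,0,0,0,85],[0,0,0.4,0,0,0,85],[0,0,0.3,0,0,0,85],[0,0,0.1,0,0,0,85]]]'
python3 - <<'E'
from h import *
s=sense();print(s["eef_pos"],s["force"])
t=capture("top");s=capture("side")
cv2.imwrite("pics/z2.png",np.hstack([cv2.resize(t[140:260,130:310],None,fx=2.2,fy=2.2),cv2.resize(s[200:320,190:370],None,fx=2.2,fy=2.2)]))
E
```

```text
time_s: 4.2
eef_pos: [535.7, 227.6, 230.9]
ee_rot: [-0.0, 0.678, 0.735, -0.0]
force: [0.1, 1.0, 0.3]
grip_width: 0.997
grip_force: 0.0
time_s: 5.0
eef_pos: [535.6, 227.1, 150.4]
ee_rot: [-0.0, 0.678, 0.735, -0.0]
force: [0.7, 0.4, 1.2]
grip_width: 1.001
grip_force: 0.0
[535.60098894 227.05620238 150.39957504] [0.69438286 0.41007291 1.16960649]
```

View pics/z2.png

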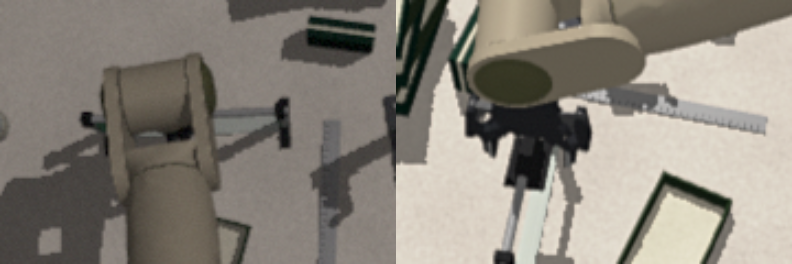

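The crop shows the gripper over the grip block, with the bar ends still visible at both sides and nothing touching. I'll close now.

```bash
python3 -m crank '[[[0,0,0,0,0,0,50],[0,0,0,0,0,0,25],[0,0,0,0,0,0,10],[0,0,0,0,0,0,10],[0,0,0,0,0,0,10],[0,0,0,0,0,0,10],[0,0,0,0,0,0,10],[0,0,0,0,0,0,10]]]' 70
python3 -m crank '[[[0,0,-0.1,0,0,0,10],[0,0,-0.3,0,0,0,10],[0,0,-0.5,0,0,0,10],[0,0,-0.7,0,0,0,10],[0,0,-0.8,0,0,0,10],[0,0,-0.8,0,0,0,10],[0,0,-0.8,0,0,0,10],[0,0,-0.6,0,0,0,10]]]'
python3 - <<'E'
from h import *
s=sense();print(s["eef_pos"],s["force"],s["wrist_torque"])
t=capture("top");s=capture("side")
cv2.imwrite("pics/t3.png",t);cv2.imwrite("pics/s3.png",s)
E
```

```text
time_s: 5.9
eef_pos: [536.0, 227.1, 151.4]
ee_rot: [0.0, 0.678, 0.735, 0.0]
force: [1.5, 0.3, -0.9]
grip_width: 0.196
grip_force: 70.5
time_s: 6.7
eef_pos: [535.8, 227.2, 268.6]
ee_rot: [0.0, 0.678, 0.735, 0.001]
force: [0.0, 0.6, -4.1]
grip_width: 0.201
grip_force: 69.8
[535.79818431 227.17344698 268.56431936] [ 0.00900508  0.57482978 -4.11013622] [0.03045789 0.02032005 0.01445048]
```

```bash
python3 -m crank '[[[-0.4,-0.4,0,0,0,0,10],[-0.8,-0.85,0,0,0,0,10],[-0.9,-0.9,0,0,0,0,10],[-0.9,-0.9,0,0,0,0,10],[-0.9,-0.9,0,0,0,0,10],[-0.9,-0.9,0,0,0,0,10],[-0.8,-0.9,0,0,0,0,10],[-0.6,-0.6,0,0,0,0,10]]]'
python3 -m crank '[[[-0.75,-0.03,0,0,0,0,10],[-0.75,-0.03,0,0,0,0,10],[-0.75,-0.03,0,0,0,0,10],[-0.75,-0.03,0,0,0,0,10],[-0.75,-0.03,0,0,0,0,10],[-0.75,-0.03,0,0,0,0,10],[-0.75,-0.03,0,0,0,0,10],[-0.75,-0.03,0,0,0,0,10]]]'
python3 -m crank '[[[-0.85,-0.04,0,0,0,0,10],[-0.85,-0.04,0,0,0,0,10],[-0.85,-0.04,0,0,0,0,10],[-0.85,-0.04,0,0,0,0,10],[-0.85,-0.04,0,0,0,0,10],[-0.85,-0.04,0,0,0,-0.25,10],[-0.5,-0.03,0,0,0,-0.25,10],[-0.44,-0.03,0,0,0,-0.25,10]]]'
python3 - <<'E'
from h import *
s=sense();q=s["ee_rot"];print(s["eef_pos"],s["force"],s["wrist_torque"],np.degrees(2*np.arctan2(q[2],q[1])))
t=capture("top");s=capture("side")
cv2.imwrite("pics/t4.png",t);cv2.imwrite("pics/s4.png",s)
cv2.imwrite("pics/z4.png",np.hstack([cv2.resize(t[150:260,290:420],None,fx=3,fy=3),cv2.resize(s[80:190,260:390],None,fx=3,fy=3)]))
E
```

```text
time_s: 7.6
eef_pos: [388.4, 59.0, 265.9]
ee_rot: [-0.0, 0.678, 0.735, -0.0]
force: [0.1, -0.3, -5.4]
grip_width: 0.199
grip_force: 69.6
time_s: 8.4
eef_pos: [395.7, -90.7, 265.9]
ee_rot: [-0.0, 0.678, 0.735, -0.0]
force: [-0.5, 0.7, -4.1]
grip_width: 0.199
grip_force: 69.8
time_s: 9.2
eef_pos: [401.6, -241.7, 265.7]
ee_rot: [-0.001, 0.638, 0.77, 0.0]
force: [-0.7, -0.1, -5.1]
grip_width: 0.201
grip_force: 69.8
[ 401.61007877 -241.74157148  265.73266398] [-0.69903    -0.11117742 -5.09292282] [ 0.03838536 -0.02010934 -0.03811124] 100.65656203977667
```

View pics/z4.png

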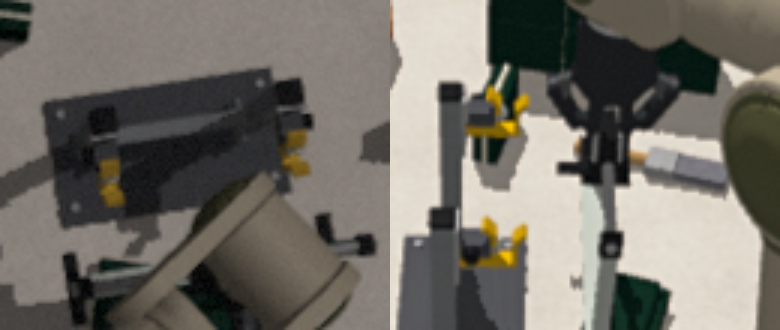

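The crop shows the gauge in front of the stand with its bar parallel to the hooks. The bar caps are at about (317,247) and (411,231) in the top view, and the hooks at (327,210) and (388,200).

```bash
python3 - <<'E'
from h import *
t=cv2.imread("pics/t4.png");s=cv2.imread("pics/s4.png")
A,sa=blob(t,(317,247),5,hi=40);B,sb=blob(t,(411,231),5,hi=40);print(A,sa,B,sb)
a,b=plane("top",A,283),plane("top",B,283);m=(a+b)/2
print("bar",a.round(1),b.round(1),m.round(1),"yaw",np.degrees(np.arctan2(b[0]-a[0],a[1]-b[1])).round(2))
C,sc=blob(s,(260+203*1/3*1+10,80+243/3),5,hi=60);print(C,sc)
h=cv2.inRange(cv2.cvtColor(t,cv2.COLOR_BGR2HSV),(15,150,60),(32,255,255));h[:,:310]=0;h[:,400:]=0;h[:190]=0;h[225:]=0
k,_,st,ce=cv2.connectedComponentsWithStats(h)
for q,c in zip(st[1:],ce[1:]):
  if q[4]>5: print(q,c.round(1),plane("top",c,255).round(1))
yaw=np.radians(10.7);ex=np.array([np.cos(yaw),np.sin(yaw)]);ey=np.array([-ex[1],ex[0]]);O=np.array([499.5,-222.5])
for p in(a,b,m,sense()["eef_pos"]):print((ex@(p[:2]-O)).round(1),(ey@(p[:2]-O)).round(1))
E
```

```text
[316.75675676 247.16216216] [312 242  11  11  74] [411.35483871 231.32258065] [408 228   7   7  31]
bar [369.9 -99.9 283. ] [ 425.1 -378.6  283. ] [ 397.5 -239.2  283. ] yaw 11.2
[334.03333333 160.53333333] [332 157   5   9  30]
[385 193   7   6  30] [388.1 196. ] [ 531.4 -313.9  255. ]
[384 200   9   9  44] [387.6 204.5] [ 505.5 -312.8  255. ]
[323 203   7   6  35] [326.2 205.6] [ 496.5 -127.2  255. ]
[323 211   9   8  49] [327.1 214.4] [ 469.9 -130.5  255. ]
-104.6 144.6
-102.1 -139.5
-103.3 2.5
-99.7 -0.9
```

```bash
python3 -m crank '[[[0,0.3,0,0,0,0,10],[0,0.6,0,0,0,0,10],[0,0.7,0,0,0,0,10],[0,0.7,0,0,0,0,10],[0,0.7,0,0,0,0,10],[0,0.5,0,0,0,0,10],[0,0.4,0,0,0,0,10],[0,0.12,0,0,0,0,10]]]'
python3 -m crank '[[[0,0,0.1,0,0,0,10],[0,0,0.15,0,0,0,10],[0,0,0.15,0,0,0,10],[0,0,0.15,0,0,0,10],[0,0,0.1,0,0,0,10],[0,0,0.1,0,0,0,10],[0,0,0,0,0,0,10],[0,0,0,0,0,0,10]]]'
python3 - <<'E'
from h import *
s=sense();q=s["ee_rot"];print(s["eef_pos"],s["force"],s["wrist_torque"],np.degrees(2*np.arctan2(q[2],q[1])))
t=capture("top");s=capture("side")
cv2.imwrite("pics/t5.png",t);cv2.imwrite("pics/s5.png",s)
cv2.imwrite("pics/z5.png",np.hstack([cv2.resize(t[150:260,290:420],None,fx=3,fy=3),cv2.resize(s[80:190,240:370],None,fx=3,fy=3)]))
E
```

```text
time_s: 10.1
eef_pos: [501.6, -221.8, 266.0]
ee_rot: [-0.0, 0.638, 0.77, 0.0]
force: [-1.2, 0.4, -5.9]
grip_width: 0.199
grip_force: 69.7
time_s: 10.9
eef_pos: [500.8, -222.8, 247.6]
ee_rot: [0.0, 0.639, 0.769, 0.0]
force: [-0.5, -0.4, -4.8]
grip_width: 0.204
grip_force: 69.7
[ 500.80031907 -222.75778377  247.61223874] [-0.52853004 -0.41669156 -4.75105627] [-0.01286101 -0.03793328 -0.02658489] 100.60788781122051
```

View pics/z5.png

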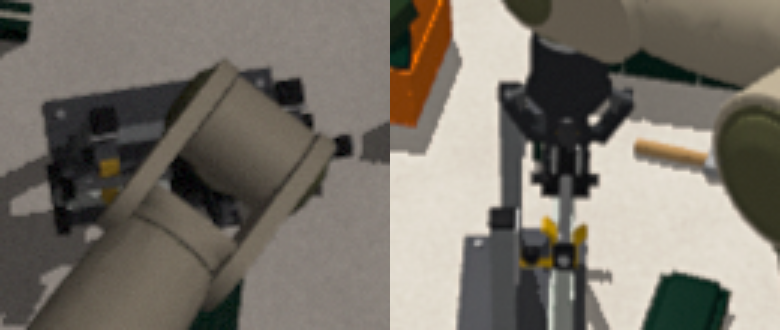

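The bar passes between the front and back legs of the left hook, with the yellow showing on both sides at top (327,206) and (327,215). I'll descend gently, watching the forces.

```bash
cat >f.py <<'E'
from rig import *
import numpy as np
s=sense();q=s["ee_rot"];p=2*np.arctan2(q[2],q[1]);tx=np.array([np.cos(p),np.sin(p),0]);ty=np.array([np.sin(p),-np.cos(p),0])
F,T=s["force"],s["wrist_torque"]
print("p",s["eef_pos"].round(2),"F tool x,y, up",(F@tx).round(2),(F@ty).round(2),F[2].round(2),"T about gauge y(tx), x(ty), z",(T@tx).round(3),(T@ty).round(3),T[2].round(3),"q",q.round(4))
E
python3 -m crank '[[[0,0,0.1,0,0,0,10],[0,0,0.1,0,0,0,10],[0,0,0.08,0,0,0,10],[0,0,0.08,0,0,0,10],[0,0,0.08,0,0,0,10],[0,0,0,0,0,0,10],[0,0,0,0,0,0,10],[0,0,0,0,0,0,10]]]' >/dev/null; python3 f.py
python3 -m crank '[[[0,0,0.05,0,0,0,10],[0,0,0.05,0,0,0,10],[0,0,0.05,0,0,0,10],[0,0,0,0,0,0,10],[0,0,0,0,0,0,10],[0,0,0,0,0,0,10],[0,0,0,0,0,0,10],[0,0,0,0,0,0,10]]]'>/dev/null;python3 f.py
```

```text
p [ 500.83 -222.72  236.68] F tool x,y, up 0.27 0.94 -5.4 T about gauge y(tx), x(ty), z -0.001 0.036 0.049 q [1.000e-04 6.387e-01 7.695e-01 0.000e+00]
p [ 500.78 -222.72  232.85] F tool x,y, up 0.85 0.15 -5.69 T about gauge y(tx), x(ty), z -0.013 0.038 -0.024 q [0.     0.6387 0.7694 0.    ]
```

```bash
for i in 1; do python3 -m crank '[[[0,0,0.04,0,0,0,10],[0,0,0.04,0,0,0,10],[0,0,0.04,0,0,0,10],[0,0,0,0,0,0,10],[0,0,0,0,0,0,10],[0,0,0,0,0,0,10],[0,0,0,0,0,0,10],[0,0,0,0,0,0,10]]]' >/dev/null; python3 f.py; done
python3 -m crank '[[[0,0,0.04,0,0,0,10],[0,0,0.04,0,0,0,10],[0,0,0.04,0,0,0,10],[0,0,0,0,0,0,10],[0,0,0,0,0,0,10],[0,0,0,0,0,0,10],[0,0,0,0,0,0,10],[0,0,0,0,0,0,10]]]' >/dev/null; python3 f.py
```

```text
p [ 500.77 -222.72  229.87] F tool x,y, up 0.39 -2.21 -2.94 T about gauge y(tx), x(ty), z 0.313 -0.075 -0.157 q [ 0.      0.6387  0.7694 -0.    ]
p [ 500.24 -222.83  226.75] F tool x,y, up 1.34 -5.88 -0.39 T about gauge y(tx), x(ty), z 0.921 -0.078 -0.533 q [-5.000e-04  6.390e-01  7.692e-01 -4.000e-04]
```

```bash
python3 -m crank '[[[0,0,0.04,0,0,0,10],[0,0,0.04,0,0,0,10],[0,0,0.04,0,0,0,10],[0,0,0,0,0,0,10],[0,0,0,0,0,0,10],[0,0,0,0,0,0,10],[0,0,0,0,0,0,10],[0,0,0,0,0,0,10]]]' >/dev/null; python3 f.py
python3 -m crank '[[[0,0,0.04,0,0,0,10],[0,0,0.04,0,0,0,10],[0,0,0,0,0,0,10],[0,0,0,0,0,0,10],[0,0,0,0,0,0,10],[0,0,0,0,0,0,10],[0,0,0,0,0,0,10],[0,0,0,0,0,0,10]]]' >/dev/null; python3 f.py
```

```text
p [ 499.53 -222.97  223.66] F tool x,y, up 0.67 -10.54 -0.32 T about gauge y(tx), x(ty), z 1.564 0.246 -0.328 q [-0.0014  0.639   0.7692 -0.001 ]
p [ 499.13 -223.05  221.49] F tool x,y, up 0.52 -12.41 0.63 T about gauge y(tx), x(ty), z 1.925 0.292 -0.086 q [-0.0019  0.6388  0.7693 -0.0013]
```

```bash
python3 -m crank '[[[0,-0.02,0.04,0,0,0,10],[0,-0.02,0.04,0,0,0,10],[0,0,0,0,0,0,10],[0,0,0,0,0,0,10],[0,0,0,0,0,0,10],[0,0,0,0,0,0,10],[0,0,0,0,0,0,10],[0,0,0,0,0,0,10]]]' >/dev/null; python3 f.py
python3 -m crank '[[[0,0,0.04,0,0,0,10],[0,0,0.04,0,0,0,10],[0,0,0,0,0,0,10],[0,0,0,0,0,0,10],[0,0,0,0,0,0,10],[0,0,0,0,0,0,10],[0,0,0,0,0,0,10],[0,0,0,0,0,0,10]]]' >/dev/null; python3 f.py
```

```text
p [ 498.86 -223.11  219.71] F tool x,y, up -0.2 -8.78 -0.44 T about gauge y(tx), x(ty), z 1.27 0.324 0.081 q [-0.001   0.6386  0.7695 -0.0008]
p [ 498.85 -223.08  217.35] F tool x,y, up -1.18 -8.03 -2.26 T about gauge y(tx), x(ty), z 1.147 0.267 0.152 q [-1.300e-03  6.386e-01  7.695e-01 -7.000e-04]
```

```bash
python3 -m crank '[[[0,0,0.04,0,0,0,10],[0,0,0.04,0,0,0,10],[0,0,0,0,0,0,10],[0,0,0,0,0,0,10],[0,0,0,0,0,0,10],[0,0,0,0,0,0,10],[0,0,0,0,0,0,10],[0,0,0,0,0,0,10]]]' >/dev/null; python3 f.py
python3 -m crank '[[[0,0,0.04,0,0,0,10],[0,0,0.04,0,0,0,10],[0,0,0,0,0,0,10],[0,0,0,0,0,0,10],[0,0,0,0,0,0,10],[0,0,0,0,0,0,10],[0,0,0,0,0,0,10],[0,0,0,0,0,0,10]]]' >/dev/null; python3 f.py
```

```text
p [ 498.85 -223.06  214.92] F tool x,y, up -1.38 -6.5 -4.5 T about gauge y(tx), x(ty), z 0.986 0.191 0.109 q [-1.400e-03  6.386e-01  7.695e-01 -7.000e-04]
p [ 499.24 -223.04  213.08] F tool x,y, up -1.59 -5.66 -7.18 T about gauge y(tx), x(ty), z 0.841 -0.353 0.407 q [-8.000e-04  6.385e-01  7.696e-01 -6.000e-04]
```

```bash
python3 -m crank '[[[0,0,0.03,0,0,0,10],[0,0,0.02,0,0,0,10],[0,0,0,0,0,0,10],[0,0,0,0,0,0,10],[0,0,0,0,0,0,10],[0,0,0,0,0,0,10],[0,0,0,0,0,0,10],[0,0,0,0,0,0,10]]]' >/dev/null; python3 f.py
python3 -m crank '[[[0,0,0.03,0,0,0,10],[0,0,0.02,0,0,0,10],[0,0,0,0,0,0,10],[0,0,0,0,0,0,10],[0,0,0,0,0,0,10],[0,0,0,0,0,0,10],[0,0,0,0,0,0,10],[0,0,0,0,0,0,10]]]' >/dev/null; python3 f.py
```

```text
p [ 499.39 -223.01  211.95] F tool x,y, up -1.52 -5.22 -7.87 T about gauge y(tx), x(ty), z 0.813 -0.441 0.485 q [-6.000e-04  6.385e-01  7.697e-01 -5.000e-04]
p [ 499.59 -222.98  210.97] F tool x,y, up -2.01 -4.65 -9.37 T about gauge y(tx), x(ty), z 0.762 -0.563 0.473 q [-3.000e-04  6.386e-01  7.695e-01 -3.000e-04]
```

```bash
python3 -m crank '[[[0,0,0.02,0,0,0,10],[0,0,0.02,0,0,0,10],[0,0,0,0,0,0,10],[0,0,0,0,0,0,10],[0,0,0,0,0,0,10],[0,0,0,0,0,0,10],[0,0,0,0,0,0,10],[0,0,0,0,0,0,10]]]' >/dev/null; python3 f.py
python3 -m crank '[[[0,0,0.02,0,0,0,10],[0,0,0.02,0,0,0,10],[0,0,0,0,0,0,10],[0,0,0,0,0,0,10],[0,0,0,0,0,0,10],[0,0,0,0,0,0,10],[0,0,0,0,0,0,10],[0,0,0,0,0,0,10]]]' >/dev/null; python3 f.py
```

```text
p [ 499.79 -222.92  210.25] F tool x,y, up -1.36 -4.72 -9.0 T about gauge y(tx), x(ty), z 0.71 -0.602 0.318 q [-0.      0.6387  0.7695 -0.    ]
p [ 499.83 -222.89  209.33] F tool x,y, up -1.3 -2.99 -7.51 T about gauge y(tx), x(ty), z 0.478 -0.479 0.308 q [1.000e-04 6.387e-01 7.694e-01 0.000e+00]
```

```bash
python3 -m crank '[[[0,0,0.02,0,0,0,10],[0,0,0.02,0,0,0,10],[0,0,0,0,0,0,10],[0,0,0,0,0,0,10],[0,0,0,0,0,0,10],[0,0,0,0,0,0,10],[0,0,0,0,0,0,10],[0,0,0,0,0,0,10]]]' >/dev/null; python3 f.py
python3 -m crank '[[[0,0,0.02,0,0,0,10],[0,0,0.02,0,0,0,10],[0,0,0,0,0,0,10],[0,0,0,0,0,0,10],[0,0,0,0,0,0,10],[0,0,0,0,0,0,10],[0,0,0,0,0,0,10],[0,0,0,0,0,0,10]]]' >/dev/null; python3 f.py
```

```text
p [ 499.81 -222.83  208.31] F tool x,y, up -0.62 -0.86 -7.65 T about gauge y(tx), x(ty), z 0.213 -0.262 0.139 q [-0.000e+00  6.387e-01  7.694e-01  1.000e-04]
p [ 499.92 -222.87  207.49] F tool x,y, up 1.04 0.31 -2.25 T about gauge y(tx), x(ty), z -0.022 -0.03 0.026 q [2.000e-04 6.387e-01 7.695e-01 1.000e-04]
```

```bash
python3 -m crank '[[[0,0,0.01,0,-0.02,0,10],[0,0,0.01,0,-0.02,0,10],[0,0,0.01,0,-0.02,0,10],[0,0,0.01,0,-0.02,0,10],[0,0,0,0,0,0,10],[0,0,0,0,0,0,10],[0,0,0,0,0,0,10],[0,0,0,0,0,0,10]]]' >/dev/null; python3 f.py; python3 f.py
python3 -m crank '[[[0,0,0.01,0,-0.02,0,10],[0,0,0.01,0,-0.02,0,10],[0,0,0,0,0,0,10],[0,0,0,0,0,0,10],[0,0,0,0,0,0,10],[0,0,0,0,0,0,10],[0,0,0,0,0,0,10],[0,0,0,0,0,0,10]]]' >/dev/null; python3 f.py
```

```text
p [ 499.85 -222.99  206.35] F tool x,y, up -0.41 0.55 -2.35 T about gauge y(tx), x(ty), z -0.138 -0.33 0.104 q [ 0.0044  0.6387  0.7694 -0.0036]
p [ 499.85 -222.99  206.35] F tool x,y, up -0.41 0.55 -2.35 T about gauge y(tx), x(ty), z -0.138 -0.33 0.104 q [ 0.0044  0.6387  0.7694 -0.0036]
p [ 499.8  -222.97  205.8 ] F tool x,y, up -1.3 0.8 -1.28 T about gauge y(tx), x(ty), z -0.079 -0.532 0.138 q [ 0.0065  0.6387  0.7694 -0.0054]
```

```bash
python3 -m crank '[[[0,0,0.01,0,-0.02,0,10],[0,0,0.01,0,-0.02,0,10],[0,0,0,0,0,0,10],[0,0,0,0,0,0,10],[0,0,0,0,0,0,10],[0,0,0,0,0,0,10],[0,0,0,0,0,0,10],[0,0,0,0,0,0,10]]]' >/dev/null; python3 f.py
python3 -m crank '[[[0,0,0.01,0,-0.02,0,10],[0,0,0.01,0,-0.02,0,10],[0,0,0,0,0,0,10],[0,0,0,0,0,0,10],[0,0,0,0,0,0,10],[0,0,0,0,0,0,10],[0,0,0,0,0,0,10],[0,0,0,0,0,0,10]]]' >/dev/null; python3 f.py
```

```text
p [ 499.79 -222.9   205.29] F tool x,y, up -1.05 0.09 -1.4 T about gauge y(tx), x(ty), z -0.022 -0.485 0.102 q [ 0.0086  0.6387  0.7694 -0.0071]
p [ 499.84 -223.    205.1 ] F tool x,y, up -1.55 -1.02 5.59 T about gauge y(tx), x(ty), z 0.217 -0.159 0.031 q [ 0.011   0.6386  0.7694 -0.0089]
```

Both floors now carry about 5 N each, and the torque is balanced, so the bar is seated. I'll hold briefly, then take up the play and pull.

```bash
python3 -m crank '[[[0,0,0,0,0,0,10],[0,0,0,0,0,0,10],[0,0,-0.04,0,0,0,10],[0,0,-0.06,0,0,0,10],[0,0,-0.06,0,0,0,10],[0,0,0,0,0,0,10],[0,0,0,0,0,0,10],[0,0,0,0,0,0,10]]]' >/dev/null; python3 f.py
python3 -m crank '[[[0,0,-0.02,0,0,0,10],[0,0,-0.02,0,0,0,10],[0,0,0,0,0,0,10],[0,0,0,0,0,0,10],[0,0,0,0,0,0,10],[0,0,0,0,0,0,10],[0,0,0,0,0,0,10],[0,0,0,0,0,0,10]]]' >/dev/null; python3 f.py
```

```text
p [ 499.7  -222.71  208.54] F tool x,y, up -0.11 -0.06 -5.84 T about gauge y(tx), x(ty), z 0.066 0.071 -0.018 q [ 0.0105  0.6386  0.7694 -0.0089]
p [ 499.77 -222.81  209.81] F tool x,y, up 0.39 -1.1 -5.54 T about gauge y(tx), x(ty), z 0.024 0.039 -0.001 q [ 0.0108  0.6387  0.7694 -0.0089]
```

```bash
python3 -m crank '[[[0,0,-0.02,0,0,0,10],[0,0,0,0,0,0,10],[0,0,0,0,0,0,10],[0,0,0,0,0,0,10],[0,0,0,0,0,0,10],[0,0,0,0,0,0,10],[0,0,0,0,0,0,10],[0,0,0,0,0,0,10]]]' >/dev/null; python3 f.py
python3 -m crank '[[[0,0,-0.02,0,0,0,10],[0,0,0,0,0,0,10],[0,0,0,0,0,0,10],[0,0,0,0,0,0,10],[0,0,0,0,0,0,10],[0,0,0,0,0,0,10],[0,0,0,0,0,0,10],[0,0,0,0,0,0,10]]]' >/dev/null; python3 f.py
```

```text
p [ 499.77 -222.78  210.3 ] F tool x,y, up 0.91 -0.75 -6.2 T about gauge y(tx), x(ty), z 0.026 0.06 0.0 q [ 0.0108  0.6387  0.7694 -0.0089]
p [ 499.64 -222.76  210.67] F tool x,y, up -0.14 -2.66 -8.42 T about gauge y(tx), x(ty), z 0.484 -0.063 -0.021 q [ 0.0105  0.6387  0.7694 -0.009 ]
```

```bash
python3 -m crank '[[[0,0,-0.02,0,0,0,10],[0,0,0,0,0,0,10],[0,0,0,0,0,0,10],[0,0,0,0,0,0,10],[0,0,0,0,0,0,10],[0,0,0,0,0,0,10],[0,0,0,0,0,0,10],[0,0,0,0,0,0,10]]]' >/dev/null; python3 f.py
python3 -m crank '[[[0,0,-0.02,0,0,0,10],[0,0,0,0,0,0,10],[0,0,0,0,0,0,10],[0,0,0,0,0,0,10],[0,0,0,0,0,0,10],[0,0,0,0,0,0,10],[0,0,0,0,0,0,10],[0,0,0,0,0,0,10]]]' >/dev/null; python3 f.py
```

```text
p [ 499.63 -222.74  211.13] F tool x,y, up -0.97 -5.02 -11.13 T about gauge y(tx), x(ty), z 0.765 -0.135 -0.018 q [ 0.0105  0.6387  0.7694 -0.009 ]
p [ 499.43 -222.77  211.58] F tool x,y, up -1.99 -6.16 -10.78 T about gauge y(tx), x(ty), z 0.948 -0.093 -0.019 q [ 0.0103  0.6387  0.7694 -0.0092]
```

```bash
python3 -m crank '[[[0,0,-0.02,0,0,0,10],[0,0,0,0,0,0,10],[0,0,0,0,0,0,10],[0,0,0,0,0,0,10],[0,0,0,0,0,0,10],[0,0,0,0,0,0,10],[0,0,0,0,0,0,10],[0,0,0,0,0,0,10]]]' >/dev/null; python3 f.py
python3 -m crank '[[[0,0,0.04,0,0,0,10],[0,0,0.06,0,0,0,10],[0,0,0.06,0,0,0,10],[0,0,0.05,0,0,0,10],[0,0,0,0,0,0,10],[0,0,0,0,0,0,10],[0,0,0,0,0,0,10],[0,0,0,0,0,0,10]]]' >/dev/null; python3 f.py
```

```text
p [ 499.28 -222.79  212.01] F tool x,y, up -2.29 -7.33 -12.04 T about gauge y(tx), x(ty), z 1.127 -0.138 -0.009 q [ 0.0101  0.6387  0.7693 -0.0093]
p [ 499.87 -222.87  207.17] F tool x,y, up 0.22 0.51 -6.07 T about gauge y(tx), x(ty), z 0.024 0.051 0.027 q [ 0.0109  0.6386  0.7694 -0.0089]
```

```bash
python3 -m crank '[[[0,0,0.03,0,0,0,10],[0,0,0.02,0,0,0,10],[0,0,0,0,0,0,10],[0,0,0,0,0,0,10],[0,0,0,0,0,0,10],[0,0,0,0,0,0,10],[0,0,0,0,0,0,10],[0,0,0,0,0,0,10]]]' >/dev/null; python3 f.py
python3 -m crank '[[[0,0,0.02,0,0,0,10],[0,0,0,0,0,0,10],[0,0,0,0,0,0,10],[0,0,0,0,0,0,10],[0,0,0,0,0,0,10],[0,0,0,0,0,0,10],[0,0,0,0,0,0,10],[0,0,0,0,0,0,10]]]' >/dev/null; python3 f.py
```

```text
p [ 499.79 -222.9   205.79] F tool x,y, up -0.57 0.35 -5.84 T about gauge y(tx), x(ty), z -0.04 0.079 -0.046 q [ 0.0107  0.6387  0.7694 -0.0089]
p [ 499.82 -222.92  205.34] F tool x,y, up -0.77 1.21 -4.24 T about gauge y(tx), x(ty), z -0.05 0.068 0.009 q [ 0.0108  0.6386  0.7694 -0.0089]
```

```bash
python3 -m crank '[[[0,0,0.012,0,0,0,10],[0,0,0,0,0,0,10],[0,0,0,0,0,0,10],[0,0,0,0,0,0,10],[0,0,0,0,0,0,10],[0,0,0,0,0,0,10],[0,0,0,0,0,0,10],[0,0,0,0,0,0,10]]]' >/dev/null; python3 f.py
```

```text
p [ 499.85 -222.93  205.17] F tool x,y, up 0.96 -0.42 1.61 T about gauge y(tx), x(ty), z 0.134 0.176 0.021 q [ 0.0109  0.6386  0.7694 -0.0089]
```

```bash
python3 -m crank '[[[0,0,0,0,0,0,10],[0,0,0,0,0,0,10],[0,0,0,0,0,0,19],[0,0,0,0,0,0,22],[0,0,0,0,0,0,26],[0,0,0,0,0,0,32],[0,0,0,0,0,0,45],[0,0,0,0,0,0,60]]]' 20; python3 f.py
python3 -m crank '[[[0,0,0,0,0,0,70],[0,0,0,0,0,0,80],[0,0,-0.2,0,0,0,80],[0,0,-0.4,0,0,0,80],[0,0,-0.8,0,0,0,80],[0,0,-0.8,0,0,0,80],[0,0,-0.8,0,0,0,80],[0,0,-0.8,0,0,0,80]]]'
python3 -m crank '[[[0,0,-0.8,0,0,0,80],[0,0,-0.8,0,0,0,80],[0,-0.8,0,0,0,0,80],[0,-0.9,0,0,0,0,80],[0,-0.9,0,0,0,0,80],[0,-0.9,0,0,0,0,80],[0,-0.9,0,0,0,0,80],[0,-0.9,0,0,0,0,80]]]'
python3 - <<'E'
from h import *
t=capture("top");s=capture("side")
cv2.imwrite("pics/z6.png",np.hstack([cv2.resize(t[150:260,290:420],None,fx=3,fy=3),cv2.resize(s[80:230,230:360],None,fx=3,fy=3)[:330]]))
E
```

```text
time_s: 36.6
eef_pos: [499.8, -222.9, 205.0]
ee_rot: [0.011, 0.639, 0.769, -0.009]
force: [-0.6, -0.7, 1.3]
grip_width: 0.682
grip_force: 0.0
p [ 499.8  -222.93  204.99] F tool x,y, up -0.61 -0.68 1.29 T about gauge y(tx), x(ty), z 0.03 0.018 -0.005 q [ 0.0108  0.6386  0.7694 -0.0089]
time_s: 37.4
eef_pos: [499.3, -220.3, 301.8]
ee_rot: [0.011, 0.639, 0.769, -0.009]
force: [0.2, -1.0, 1.0]
grip_width: 0.934
grip_force: 0.0
time_s: 38.2
eef_pos: [368.0, -243.6, 340.9]
ee_rot: [0.011, 0.639, 0.769, -0.009]
force: [-0.6, -0.7, -0.1]
grip_width: 0.94
grip_force: 0.0
```

View pics/z6.png

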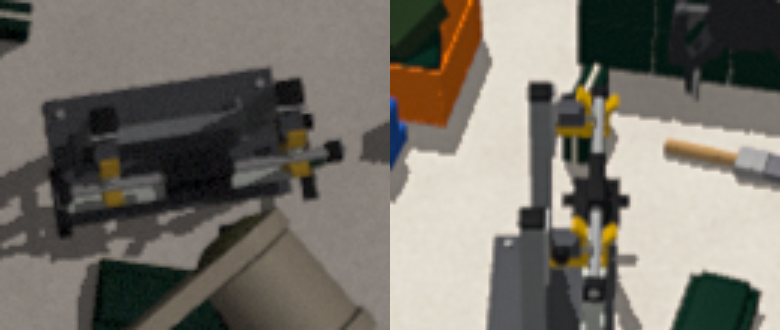

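The picture shows the gauge hanging in both hooks, with the yellow legs on both sides of the bar at top (327,210) and (389,200). The gripper is clear. I'll let it settle and hand the job in.

```bash
python3 -m crank '[[[0,0,0,0,0,0,80],[0,0,0,0,0,0,80],[0,0,0,0,0,0,80],[0,0,0,0,0,0,80],[0,0,0,0,0,0,80],[0,0,0,0,0,0,80],[0,0,0,0,0,0,80],[0,0,0,0,0,0,80]]]' >/dev/null; python3 -c "from rig import *; print(finish_job())"
```

```text
the job is handed in; nothing more can be done
None
```

The job is handed in, with no verdict shown: the gauge hangs in both hooks, was pressed to about 5 N on each floor, pulled up about 7 N in total against both catches, then released, by force readings and the last pictures, with the other objects left untouched.

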